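# Lock the ring gauge's measuring stage

### The arm

A 7-joint arm with a two-finger parallel gripper is mounted at the origin on a cart in front of the work surface, level with it; the furniture and walls round the work are solid. World frame = base frame: x ahead of the robot, y to its left, z up, the work surface at z = 0. Lengths are in m, angles in rad, forces in N, time in s.
With the tool pointing down it reaches from about 0.425 to 0.825 m from the base axis. Payload 3.6 kg.
Tool frame: the origin (TCP) lies on the centre line of the jaws, within the pads' length; the fingertips stand 22 mm ahead of it and the grasp point (between the pads) lies 3 mm ahead of it (robot.tcp_to_tips is the z of the fingertips in the tool frame, in m); z points along the fingers, x is the direction in which the jaws open and shut, and the axes are right-handed (so a half turn about z gives the same grasp; the last joint's range is limited). The gripper opens to 93 mm and grips with 3 to 60 N. Pads are 15 mm wide; open, the fingers measure 128 mm over their backs; the gripper's body (75 mm by 188 mm) begins 65 mm behind the grasp point.
Start: joints at [1.308, 0.615, -0.013, 1.423, 0.008, 1.103, -0.04], TCP at [0.152, -0.632, 0.241] pointing down, gripper open.
Joint ranges: [-3.12, 3.12], [-0.3, 2.06], [-1.34, 1.32], [0.26, 2.42], [-1.36, 4.5], [0.01, 1.98], [-2.84, 2.84]. Speed limits (rad/s): [2.79, 2.79, 3.14, 3.14, 3.14, 3.14, 3.14].

### API

Orientations are given as a 3x3 rotation matrix whose columns are the frame's x, y, z axes.
In Python, from station import telemetry, vision, workorder, nets, robot gives the robot as it stands.
- The arm moves only by the shell command python3 -m crank 'ROWS' [FORCE]. ROWS is text: rows parted by semicolons, each of 7 numbers parted by spaces: the turn, a rotation vector about the world's x, y, z in rad, then the shift along the world's x, y, z in cm, then the closure, from 0 (fully open) to 1 (shut). A call has 1 to 5 rows; each row is the pose to reach, as a shift and turn from the pose commanded when the call began; what a row does not reach only later rows make up. A row lasts 1/12 s, in which the tool goes at most 41.7 mm and 7.16 degrees, less where a joint would pass 70% of its speed; a pose out of reach is approached as far as the arm can. A call with a gripper value outside its range is refused whole. The fingers move at their own pace and stop on an object; FORCE is the grip in N (left out, the last holds). Time passes only in rows, so rows that repeat a pose let the fingers close. It gives the time, the measured TCP pose, the force and the opening at its end, in the units of the state.
- telemetry.state(): the state, without advancing time (a new reading comes with each control period).
- vision.capture(name): name is "side" or "top"; returns the picture (420x560x3 uint8, red, green, blue); there is no depth.
- vision.get_calibration(name): a dict with "fx", "fy", "cx", "cy" (pixels), "k1" (the pictures are not rectified: a ray, as slopes to the right and down, at radius r is drawn at 1 + k1 r^2 times it, then the intrinsics apply), "position" and "attitude" of the camera in the world. Camera axes: x right, y up, looking along -z (the intrinsics and any distortion apply to the point x, -y, -z); pixel columns grow to the right and rows downward; lengths in m; the calibration is good to about 2 mm. A picture is of the moment at which its call begins. get_calibration takes no time and is no camera call.
- workorder.sign_off(): hands the job in, once; it reports no verdict.
Trained networks look in the newest picture that a camera, given by its name, has taken for a name from the list of things; names that differ only in an ending like _2 or _b are one class to them, and where a whole thing is asked for, a point or a joint stands for the part that bears it (a point fixed in the world has none). Each returns a list of dicts, best first, with "confidence" (0 to 1); they miss things now and then, are a little off and sometimes report something else, mostly with a low value. They report only what shows in the picture. A call takes as long as a camera call.
- nets.look_for(camera, thing): "box" ([centre column, centre row, width, height] in pixels, round what is visible of it).
- nets.pinpoint(camera, thing): "pixel" ([column, row] in pixels: a listed point, or the origin of a listed thing).
The state is a dict: "time_s": time; "qpos": joint angles; "dq": joint speeds; "effort": joint torques, N m; "tcp_pos": TCP position; "eef_rot": TCP orientation; "force": force on the tool from outside, world axes, zero at the start; "ft_torque": the same for the moment, N m; "gripper_width": finger opening in m.
Only numpy, scipy, OpenCV 4.12 (cv2) and the standard library are available. Lean on these libraries where they do the work, as an engineer would, in place of code of your own. Each camera call takes 0.05 s, during which the arm holds its last target.

### The job

Two identical small measuring stages stand on the desk, both with their lock knob in the free position. Lock the stage that carries the steel ring gauge: pull its black knob straight up out of its notch, turn it clockwise (seen from above) by 60 degrees to its stop at the other notch, push it fully back down and let go. Leave the other stage's knob and the parts on the stages as they are.

Things in the scene. Friction and masses are not known exactly. Their poses are not given: they have to be found in the camera images.
- stage_a_knob (a point): Black bar knob to be worked (stage with the ring gauge). The point is on its upright axis, mid-height of the bar, where to grip: 57 mm above the desk while in. Bar 44 mm long (this point's x axis), 15 mm thick (y axis), 34 mm high, its top 14 mm above the point; round flange below, 48 mm across, its top 19 mm below the point. Stage 170 x 80 mm, fixed; ring gauge about 85 mm from the axis.
- stage_a_pull (a joint): How far that knob is pulled straight up, m: 0 fully in, 0.016 at its upper stop. It slides with about 3 N of friction, no spring, and stays where it is left. A pointer key on the flange (along the knob's -x axis) sits in a notch of the collar's 8 mm high rim: the knob turns only when raised 10 mm or more.
- stage_a_turn (a joint): Angle of that knob, rad, growing clockwise seen from above: 0 to 0.08 at the start (free), 1.047 (60 degrees) at its stop, where the other notch is (locked). It turns with light friction (0.05 N m) and can be pushed down again only within about 8 degrees of that notch.
- ring_center (a point): Centre of the steel ring gauge, 47 mm across and 18 mm high, lying flat and loose on the carriage (top 32 mm above the desk) of the stage to be locked; its top is 50 mm above the desk.
- stage_b_pointer (a point): Tip of the pointer key on the knob of the other, identical stage; 31 mm from that knob's axis. This knob must stay as it is.
- vee_center (a point): Centre of the steel vee block, 38 x 62 x 42 mm, standing loose on the carriage of the other stage.

How it is judged:
By the outcome, as a careful person would: the job done as asked, in the order asked, and still so for the second after the job is handed in, with the robot touching nothing.
It also fails if it takes over 35 s, if anything falls off the work surface, if the arm or the gripper's body presses on something with over 40 N, if the wrist force passes 120 N, or if a joint passes its speed limit or range.

## Working session

There is one attempt and no reset: what is moved stays moved. The work goes in short steps, Python scripts to look and compute and a shell command to move; the robot and the scene stay as the last step left them, time stands still between calls to the robot, and variables do not carry over. Pictures are saved under pics/ and viewed, and the job is handed in when it is done.

```bash
mkdir -p pics; ls; python3 - <<'E'
from station import telemetry, vision, nets, robot
import cv2,numpy as np
np.set_printoptions(precision=4,suppress=True)
s=telemetry.state();print(s['time_s'],s['tcp_pos'],s['eef_rot'],s['force'],s['gripper_width'])
for c in ['side','top']:
    im=vision.capture(c);cv2.imwrite(f'pics/{c}0.png',im[:,:,::-1]);print(c,vision.get_calibration(c))
    for t in ['stage_a_knob','ring_center','stage_b_pointer','vee_center']:
        print(t,[(np.round(d['pixel'],1),round(d['confidence'],2)) for d in nets.pinpoint(c,t)])
print(telemetry.state()['time_s'])
E
```

```text
pics
0.0 [ 0.1517 -0.6313  0.2395] [[ 0.2337 -0.9723 -0.0006]
 [-0.9723 -0.2337  0.0025]
 [-0.0025  0.     -1.    ]] [-0.0895  0.4943  0.8917] 0.09314418387282246
side {'fx': 496.8132308009101, 'fy': 496.8132308009101, 'cx': 278.84993957698225, 'cy': 214.08575897548403, 'k1': -0.11214885756927477, 'position': array([0.2939, 0.5227, 0.632 ]), 'attitude': array([[-0.9328,  0.2186, -0.2865],
       [-0.3602, -0.5458,  0.7565],
       [ 0.009 ,  0.8089,  0.5879]])}
stage_a_knob [(array([335.3, 198.5]), 0.89)]
ring_center [(array([295.8, 196.3]), 0.78)]
stage_b_pointer [(array([262.7, 313.5]), 0.61)]
vee_center [(array([205. , 275.5]), 0.77)]
top {'fx': 412.937160746468, 'fy': 412.937160746468, 'cx': 273.7952539461046, 'cy': 207.55331007371169, 'k1': -0.09230962737479183, 'position': array([ 0.454 , -0.2063,  0.9462]), 'attitude': array([[-0.0287,  0.9961, -0.0839],
       [-0.999 , -0.0316, -0.0329],
       [-0.0354,  0.0829,  0.9959]])}
stage_a_knob [(array([327.2, 227.7]), 0.66)]
ring_center [(array([338.2, 187.9]), 0.71)]
stage_b_pointer [(array([192.2, 217.8]), 0.64)]
vee_center [(array([200.7, 162.3]), 0.82)]
0.5
```

View pics/side0.png

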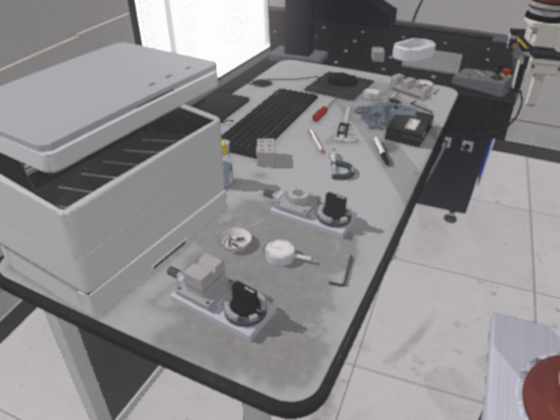

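View pics/top0.png

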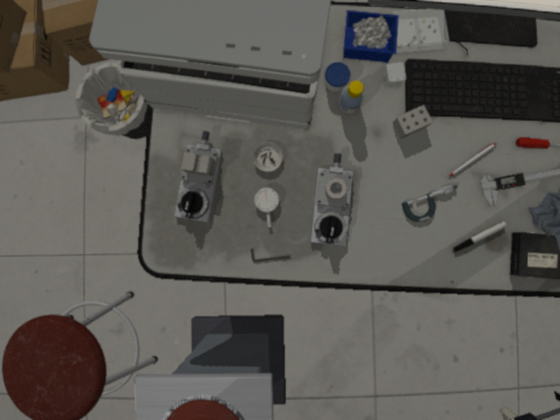

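```bash
cat > h.py <<'E'
import numpy as np,cv2
from station import vision
def parts(c):
    k=vision.get_calibration(c)
    K=np.array([[k['fx'],0,k['cx']],[0,k['fy'],k['cy']],[0,0,1]]);D=np.array([k['k1'],0,0,0.])
    return K,D,np.array(k['position']),np.array(k['attitude'])
def ray(c,px):
    K,D,p,R=parts(c)
    u=cv2.undistortPoints(np.array(px,float).reshape(1,1,2),K,D)[0,0]
    return p,R@np.array([u[0],-u[1],-1])
def onz(c,px,z):
    p,d=ray(c,px);return p+d*(z-p[2])/d[2]
def proj(c,X):
    K,D,p,R=parts(c)
    q=(np.atleast_2d(X)-p)@R; q=q*[1,-1,-1]
    return cv2.projectPoints(q,np.zeros(3),np.zeros(3),K,D)[0][:,0]
def tri(a,b):
    A=0;B=0
    for c,px in (('side',a),('top',b)):
        p,d=ray(c,px);d=d/np.linalg.norm(d);M=np.eye(3)-np.outer(d,d);A=A+M;B=B+M@p
    return np.linalg.solve(A,B)
E
python3 - <<'E'
from h import *
np.set_printoptions(precision=4,suppress=True)
for n,a,b,z in [('knob',(335.3,198.5),(327.2,227.7),.057),('ring',(295.8,196.3),(338.2,187.9),.041),('bptr',(262.7,313.5),(192.2,217.8),.04),('vee',(205,275.5),(200.7,162.3),.053)]:
    print(n,tri(a,b),onz('side',a,z),onz('top',b,z))
import cv2
for c,(x,y) in (('side',(330,195)),('top',(330,215))):
    im=cv2.imread(f'pics/{c}0.png');cv2.imwrite(f'pics/{c}0z.png',cv2.resize(im[y-60:y+60,x-80:x+80],None,fx=5,fy=5,interpolation=cv2.INTER_CUBIC))
E
```

```text
knob [ 0.4809 -0.289   0.0725] [ 0.4856 -0.3116  0.057 ] [ 0.4819 -0.2904  0.057 ]
ring [ 0.5721 -0.3197  0.0353] [ 0.5716 -0.3114  0.041 ] [ 0.5693 -0.3195  0.041 ]
bptr [0.5145 0.0092 0.025 ] [0.5091 0.022  0.04  ] [0.5133 0.0057 0.04  ]
vee [ 0.6347 -0.0169  0.0458] [ 0.6285 -0.0104  0.053 ] [ 0.635  -0.0178  0.053 ]
```

The stage with the ring is the right one in the top view: knob about (330,228), ring (338,188). In the side view the knob is at (336,207) and the ring at (298,195). The left stage carries the vee block.

View pics/side0z.png

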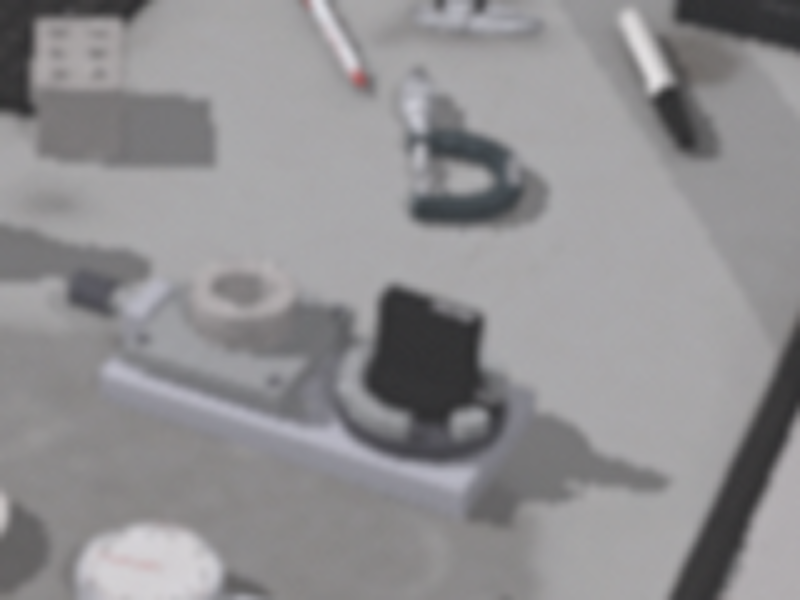

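View pics/top0z.png

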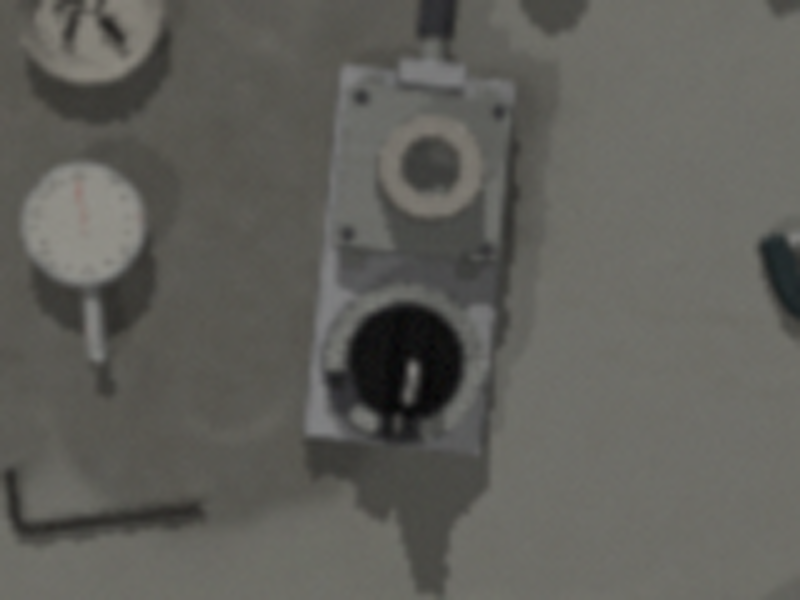

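```bash
python3 - <<'E'
from h import *
im=cv2.imread('pics/top0.png')[195:260,295:370]
im=np.clip(255*(im/160.)**0.5,0,255).astype(np.uint8)
cv2.imwrite('pics/t1.png',cv2.resize(im,None,fx=9,fy=9,interpolation=cv2.INTER_CUBIC))
im=cv2.imread('pics/side0.png')[180:240,300:375]
im=np.clip(255*(im/220.)**0.5,0,255).astype(np.uint8)
cv2.imwrite('pics/s1.png',cv2.resize(im,None,fx=10,fy=10,interpolation=cv2.INTER_CUBIC))
E
```

```text
(no output)
```

View pics/t1.png

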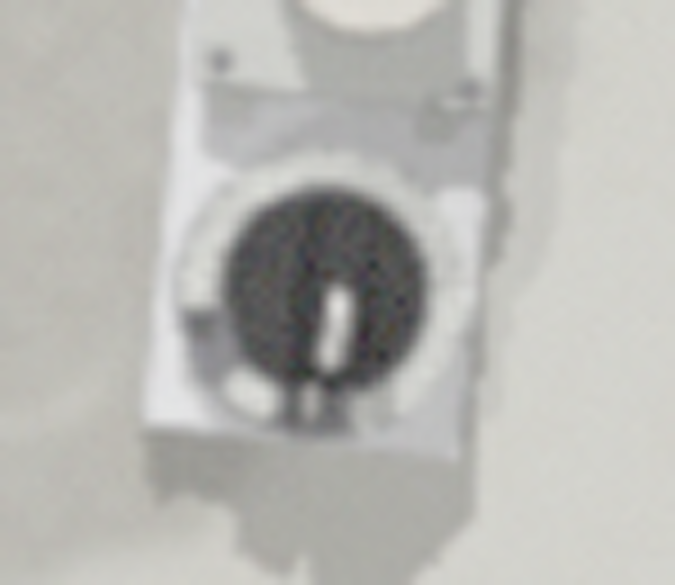

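View pics/s1.png

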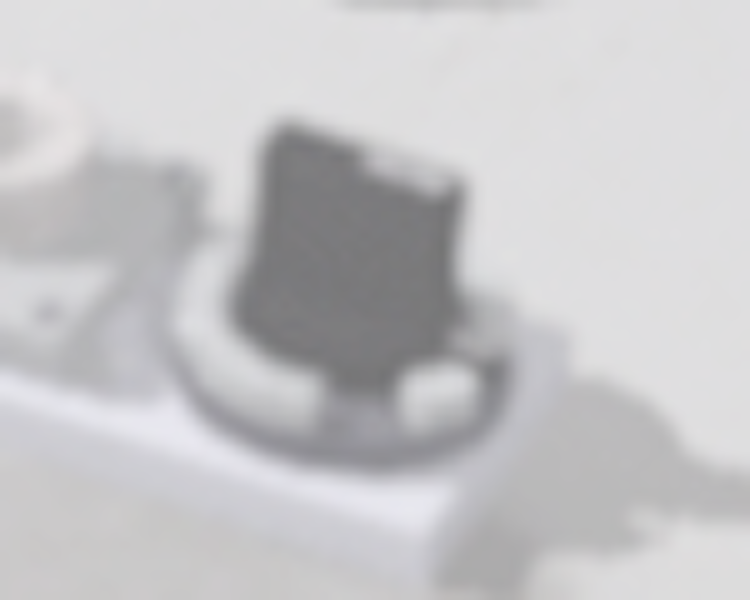

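```bash
python3 - <<'E'
from h import *
np.set_printoptions(precision=4,suppress=True)
T=lambda u,v,z:onz('top',(295+u/9-.5+.05,195+v/9-.5+.05),z)
S=lambda u,v,z:onz('side',(300+u/10-.45,180+v/10-.45),z)
print('flange',T(324,288,.038))
a,b=T(338,285,.071),T(330,368,.071);print('line',a,b,np.degrees(np.arctan2(*(b-a)[[1,0]])))
c,d=S(370,160,.071),S(440,188,.071);print('side line',c,d,np.degrees(np.arctan2(*(d-c)[[1,0]])))
e,f=S(280,122,.071),S(465,178,.071);print('side bar top far edge',e,f,np.degrees(np.arctan2(*(f-e)[[1,0]])))
# stage long edge left in full zoom
Z=lambda u,v,z:onz('top',(250+u/5-.4,155+v/5-.4),z)
g,h=Z(345,65,.018),Z(308,435,.018);print('edge',g,h,np.degrees(np.arctan2(*(h-g)[[1,0]])))
g,h=Z(515,82,.018),Z(480,452,.018);print('edge r',g,h,np.degrees(np.arctan2(*(h-g)[[1,0]])))
# ring
print('ring',Z(432,166,.05))
x0=T(324,288,.038)
print(proj('side',[x0]))
# overlay
for x,y in [(x0[0],x0[1])]:
  for c,(ox,oy),s in (('top',(295,195),9),('side',(300,180),10)):
    im=cv2.imread('pics/t1.png' if c=='top' else 'pics/s1.png')
    th=np.radians(4.0-1); 
    ux=np.array([np.cos(th*-1*-1),np.sin(th),0]);ux=(a-b)/np.linalg.norm(a-b);uy=np.array([-ux[1],ux[0],0])
    def dr(P,col):
        q=((proj(c,P)+.5-[ox,oy])*s).astype(int);cv2.polylines(im,[q.reshape(-1,1,2)],True,col,1)
    P0=np.array([x,y,0])
    for z in(.038,.071):dr([P0+ux*i*.022+uy*j*.0075+[0,0,z] for i,j in((1,1),(1,-1),(-1,-1),(-1,1))],(0,0,255))
    t=np.linspace(0,6.28,50);dr(P0+.024*(np.cos(t)[:,None]*ux+np.sin(t)[:,None]*uy)+[0,0,.038],(0,200,0))
    cv2.imwrite(f'pics/ov_{c}.png',im)
E
```

```text
flange [ 0.4848 -0.2996  0.038 ]
line [ 0.4843 -0.2995  0.071 ] [ 0.4649 -0.2969  0.071 ] 172.271481597125
side line [ 0.4815 -0.3026  0.071 ] [ 0.4656 -0.2981  0.071 ] 164.24310862646297
side bar top far edge [ 0.5025 -0.3092  0.071 ] [ 0.4618 -0.3035  0.071 ] 172.04859978465825
edge [ 0.62  -0.28   0.018] [ 0.4532 -0.2571  0.018 ] 172.1941247056308
edge r [ 0.6097 -0.3567  0.018 ] [ 0.4433 -0.3337  0.018 ] 172.10888797005865
ring [ 0.5685 -0.3136  0.05  ]
[[333.3685 209.2158]]
```

View pics/ov_top.png

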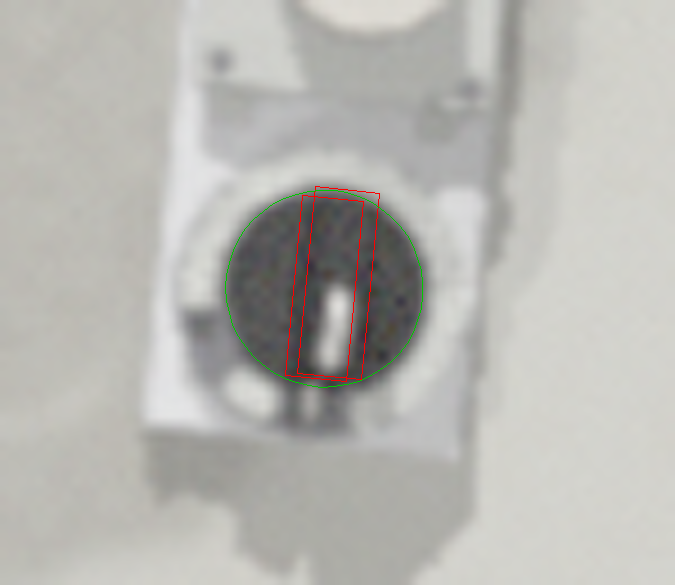

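View pics/ov_side.png

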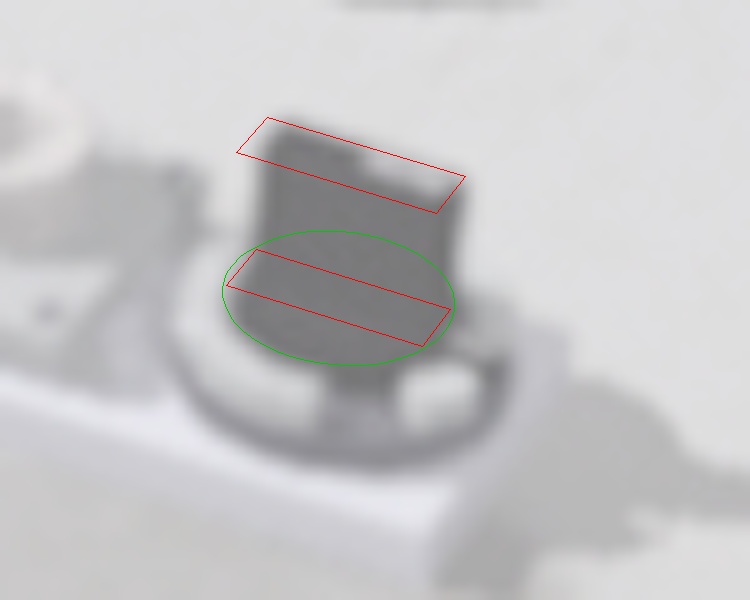

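```bash
python3 -m crank '0 0 -0.124 2.9 2.9 0 0.2; 0 0 -0.248 5.8 5.8 0 0.5; 0 0 -0.372 8.7 8.7 0 0.5; 0 0 -0.372 11.6 11.6 0 0.5; 0 0 -0.372 14.4 14.4 0 0.5' 20
python3 -m crank '0 0 0 2.9 2.9 0 0.5; 0 0 0 5.8 5.8 0 0.5; 0 0 0 8.7 8.7 0 0.5; 0 0 0 11.6 11.6 0 0.5; 0 0 0 14.4 14.4 0 0.5'
```

```text
time_s: 0.92
tcp_pos: [0.2974, -0.4863, 0.2408]
eef_rot: [[-0.136, -0.991, 0.0], [-0.991, 0.136, -0.0], [0.0, -0.001, -1.0]]
force: [0.3, -0.3, 0.1]
gripper_width: 0.0642
time_s: 1.33
tcp_pos: [0.4414, -0.3421, 0.241]
eef_rot: [[-0.135, -0.991, 0.001], [-0.991, 0.135, -0.0], [0.0, -0.001, -1.0]]
force: [1.0, 0.6, -0.9]
gripper_width: 0.0464
```

```bash
python3 -m crank '0 0 0 2.2 2.2 0 0.5; 0 0 0 4.3 4.3 0 0.5; 0 0 0 4.3 4.3 -4 0.5; 0 0 0 4.3 4.3 -8 0.5; 0 0 0 4.3 4.3 -12 0.5'
python3 - <<'E'
from h import *
from station import telemetry
s=telemetry.state();print(s['tcp_pos'],s['time_s'])
for c in('side','top'):
    im=vision.capture(c)[:,:,::-1];cv2.imwrite(f'pics/{c}2.png',im)
    x,y=(333,190) if c=='side' else (331,227)
    print(proj(c,[s['tcp_pos'],np.array(s['tcp_pos'])-[0,0,.022]]))
    im=im[y-45:y+55,x-60:x+60];im=np.clip(255*(im/200.)**.5,0,255).astype(np.uint8)
    cv2.imwrite(f'pics/{c}2z.png',cv2.resize(im,None,fx=6,fy=6,interpolation=cv2.INTER_CUBIC))
E
```

```text
time_s: 1.75
tcp_pos: [0.4843, -0.3005, 0.1203]
eef_rot: [[-0.134, -0.991, 0.003], [-0.991, 0.134, -0.002], [0.001, -0.003, -1.0]]
force: [0.2, -0.9, -1.3]
gripper_width: 0.0467
[ 0.48428814 -0.30049473  0.12032606] 1.75
[[336.78764785 175.04432474]
 [335.95172503 184.44503241]]
[[335.19557692 225.27994879]
 [333.98608077 225.711489  ]]
```

View pics/side2z.png

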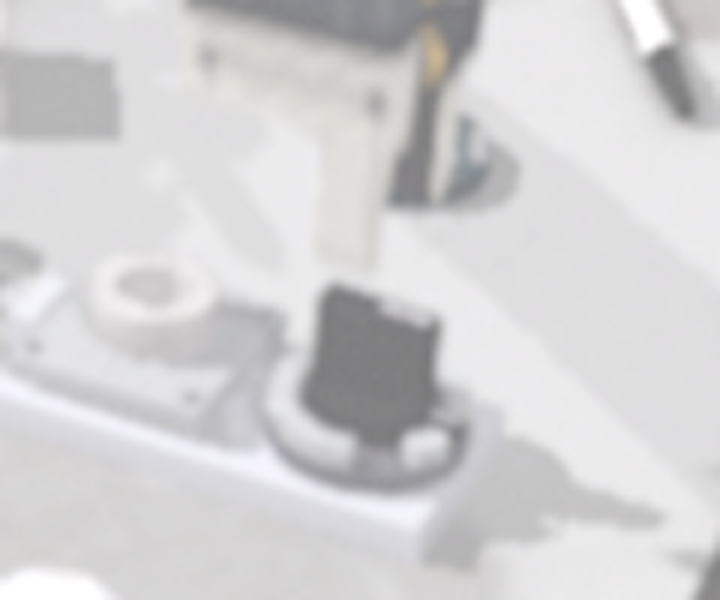

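View pics/top2.png

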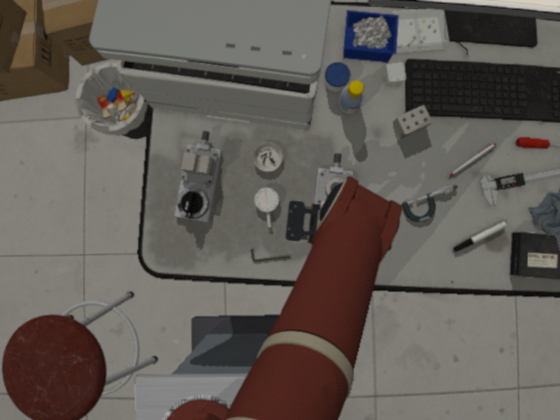

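```bash
python3 - <<'E'
from h import *
t=np.array([.4843,-.3005,.0983]);j=np.array([.134,.991,0])
for d in(.0235,.035,.041): print(d,proj('side',[t+j*d]))
print(onz('side',(330.4,188.3),.0983))
E
```

```text
0.0235 [[331.18070503 190.05443252]]
0.035 [[328.78649513 192.86793101]]
0.041 [[327.52059949 194.35532779]]
[ 0.49065511 -0.2827265   0.0983    ]
```

```bash
python3 -m crank '0 0 0 0 0.1 -3 0.5; 0 0 0 0 0.1 -5 0.5; 0 0 0 0 0.1 -5.5 0.5; 0 0 0 0 0.1 -5.5 0.5'
python3 - <<'E'
from h import *
im=vision.capture('side')[:,:,::-1];x,y=333,190
im=im[y-45:y+55,x-60:x+60];im=np.clip(255*(im/200.)**.5,0,255).astype(np.uint8)
cv2.imwrite('pics/s3.png',cv2.resize(im,None,fx=6,fy=6,interpolation=cv2.INTER_CUBIC))
E
```

```text
time_s: 2.18
tcp_pos: [0.4831, -0.3003, 0.0663]
eef_rot: [[-0.136, -0.991, 0.0], [-0.991, 0.136, 0.0], [-0.0, -0.0, -1.0]]
force: [-0.6, 0.3, 0.0]
gripper_width: 0.0463
```

View pics/s3.png

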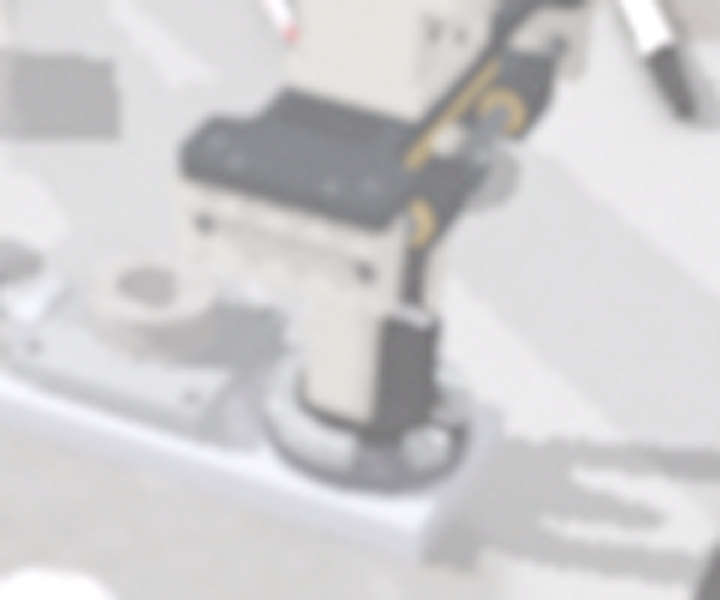

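The finger straddles the knob, and the bar is visible right of the finger at (405,370) in the zoom. Next I close gently.

```bash
python3 -m crank '0 0 0 0 0 0 1; 0 0 0 0 0 0 1; 0 0 0 0 0 0 1; 0 0 0 0 0 0 1; 0 0 0 0 0 0 1' 15
python3 -m crank '0 0 0 0 0 0 1; 0 0 0 0 0 0 1; 0 0 0 0 0 0 1' 15
python3 -c "
from station import telemetry as t
s=t.state();print(s['force'],s['ft_torque'])"
```

```text
time_s: 2.65
tcp_pos: [0.4831, -0.3001, 0.0663]
eef_rot: [[-0.136, -0.991, 0.001], [-0.991, 0.136, -0.0], [0.0, -0.001, -1.0]]
force: [-0.2, -0.9, 0.6]
gripper_width: 0.0177
time_s: 2.9
tcp_pos: [0.483, -0.3013, 0.0663]
eef_rot: [[-0.137, -0.991, 0.001], [-0.991, 0.137, -0.002], [0.002, -0.001, -1.0]]
force: [-1.1, -2.9, 3.8]
gripper_width: 0.0147
[-1.0872626  -2.94628641  3.81417868] [-0.50221701  0.20851165 -0.06811341]
```

```bash
python3 -m crank '0 0 0 0 -0.1 0 1; 0 0 0 0 -0.1 0.4 1; 0 0 0 0 -0.1 0.8 1; 0 0 0 0 -0.1 1.35 1; 0 0 0 0 -0.1 1.35 1' 30
python3 - <<'E'
from h import *
from station import telemetry as t
im=vision.capture('side')[:,:,::-1];x,y=333,190
im=im[y-45:y+55,x-60:x+60];im=np.clip(255*(im/200.)**.5,0,255).astype(np.uint8)
cv2.imwrite('pics/s4.png',cv2.resize(im,None,fx=6,fy=6,interpolation=cv2.INTER_CUBIC))
s=t.state();print(s['tcp_pos'],s['force'],s['ft_torque'])
E
```

```text
time_s: 3.32
tcp_pos: [0.483, -0.3014, 0.0799]
eef_rot: [[-0.136, -0.991, 0.001], [-0.991, 0.136, -0.001], [0.001, -0.001, -1.0]]
force: [0.3, -2.0, 1.4]
gripper_width: 0.0151
[ 0.48303298 -0.30134047  0.07985869] [ 0.4302197  -1.36625752  1.64456229] [-0.60435145 -0.06987371 -0.0310326 ]
```

View pics/s4.png

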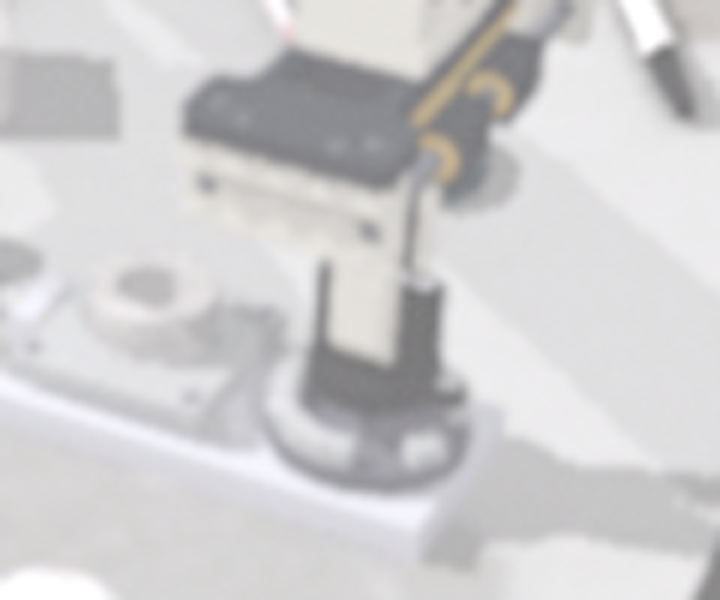

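```bash
python3 -m crank '0 0 -0.1 0 0 0 1; 0 0 -0.2 0 0 0 1; 0 0 -0.3 0 0 0 1; 0 0 -0.4 0 0 0 1; 0 0 -0.5 0 0 0 1' 30
python3 -m crank '0 0 -0.1 0 0 0 1; 0 0 -0.2 0 0 0 1; 0 0 -0.3 0 0 0 1; 0 0 -0.4 0 0 0 1; 0 0 -0.4 0 0 0 1' 30
python3 -c "
from station import telemetry as t
s=t.state();print(s['force'],s['ft_torque'],s['qpos'])"
```

```text
time_s: 3.78
tcp_pos: [0.4831, -0.3012, 0.0799]
eef_rot: [[-0.598, -0.802, 0.001], [-0.802, 0.598, -0.001], [-0.0, -0.001, -1.0]]
force: [0.2, -2.9, 1.9]
gripper_width: 0.0149
time_s: 4.2
tcp_pos: [0.4832, -0.3011, 0.0797]
eef_rot: [[-0.861, -0.508, 0.001], [-0.508, 0.861, -0.001], [-0.0, -0.001, -1.0]]
force: [-0.8, -3.3, 1.4]
gripper_width: 0.0147
[-0.79888089 -3.29254164  1.43194492] [-0.56089087  0.05993683 -0.09712724] [ 0.33866906  0.71099951  0.28712414  1.83203091 -0.31316772  0.64171258
 -1.79602511]
```

```bash
python3 -m crank '0 0 -0.05 0 0 0 1; 0 0 -0.09 0 0 0 1; 0 0 -0.09 0 0 0 1' 30
python3 -c "
from station import telemetry as t
s=t.state();print(s['force'],s['ft_torque'])"
python3 -m crank '0 0 -0.03 0 0 0 1; 0 0 -0.06 0 0 0 1; 0 0 -0.06 0 0 0 1' 30
python3 -c "
from station import telemetry as t
s=t.state();print(s['force'],s['ft_torque'])"
```

```text
time_s: 4.45
tcp_pos: [0.4832, -0.3011, 0.0796]
eef_rot: [[-0.902, -0.432, 0.001], [-0.432, 0.902, -0.001], [-0.001, -0.001, -1.0]]
force: [0.8, -1.6, 2.2]
gripper_width: 0.0147
[ 0.82647449 -1.58830789  2.15033022] [-0.53651057 -0.01863509  0.02961167]
time_s: 4.7
tcp_pos: [0.4832, -0.3011, 0.0794]
eef_rot: [[-0.927, -0.375, 0.001], [-0.375, 0.927, -0.001], [-0.001, -0.001, -1.0]]
force: [0.4, -3.2, 2.4]
gripper_width: 0.015
[ 0.43023527 -3.1631054   2.44542015] [-0.48752391 -0.17381124  0.16507123]
```

```bash
python3 -m crank '0 0 -0.03 0 0 0 1; 0 0 -0.03 0 0 0 1' 30
python3 - <<'E'
from h import *
from station import telemetry as t
im=vision.capture('side')[:,:,::-1];x,y=333,190
im=im[y-45:y+55,x-60:x+60];im=np.clip(255*(im/200.)**.5,0,255).astype(np.uint8)
cv2.imwrite('pics/s5.png',cv2.resize(im,None,fx=6,fy=6,interpolation=cv2.INTER_CUBIC))
s=t.state();print(s['tcp_pos'],s['eef_rot'][0],s['force'],s['ft_torque'])
E
```

```text
time_s: 4.87
tcp_pos: [0.4832, -0.301, 0.0792]
eef_rot: [[-0.937, -0.348, 0.0], [-0.348, 0.937, -0.001], [-0.0, -0.001, -1.0]]
force: [1.7, -3.7, 1.7]
gripper_width: 0.0148
[ 0.48320368 -0.30103304  0.07922131] [-9.37096908e-01 -3.49069106e-01  3.79021013e-04] [ 1.06252443 -3.38121742  2.2012837 ] [-0.57450018 -0.21797416  0.48725435]
```

View pics/s5.png

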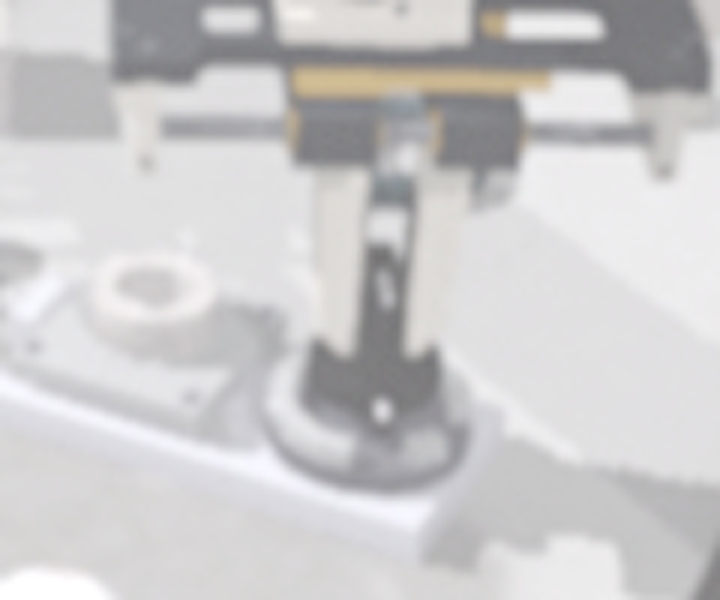

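The torque about z rose to 0.49 N m, so the knob is at its stop. The pointer's white mark, at zoom (382,408), stands over the second notch. I'll ease the yaw a little and push down.

```bash
python3 -m crank '0 0 0.02 0 0 0 1; 0 0 0.02 0 0 -0.3 1; 0 0 0.02 0 0 -0.6 1; 0 0 0.02 0 0 -0.9 1; 0 0 0.02 0 0 -1.1 1' 30
python3 -m crank '0 0 0 0 0 -0.1 1; 0 0 0 0 0 -0.2 1; 0 0 0 0 0 -0.3 1; 0 0 0 0 0 -0.3 1' 30
python3 -c "
from station import telemetry as t
s=t.state();print(s['tcp_pos'],s['force'],s['ft_torque'])"
```

```text
time_s: 5.33
tcp_pos: [0.4832, -0.3011, 0.0677]
eef_rot: [[-0.931, -0.366, 0.001], [-0.366, 0.931, -0.0], [-0.0, -0.0, -1.0]]
force: [0.8, -2.2, 2.4]
gripper_width: 0.0148
time_s: 5.67
tcp_pos: [0.4832, -0.3011, 0.0662]
eef_rot: [[-0.931, -0.366, 0.001], [-0.366, 0.931, 0.0], [-0.001, -0.0, -1.0]]
force: [0.6, -1.8, 8.7]
gripper_width: 0.0147
[ 0.48317107 -0.30108111  0.06620383] [ 0.62962786 -1.77880129  8.73770935] [-0.28356271 -0.03721662  0.27111786]
```

```bash
python3 -m crank '0 0 0 0 0 -0.15 1; 0 0 0 0 0 -0.15 1; 0 0 0 0 0 -0.15 1' 30
python3 -c "
from station import telemetry as t
s=t.state();print(s['tcp_pos'],s['force'],s['ft_torque'])"
```

```text
time_s: 5.92
tcp_pos: [0.4832, -0.3012, 0.0661]
eef_rot: [[-0.931, -0.366, 0.002], [-0.366, 0.931, 0.0], [-0.002, -0.0, -1.0]]
force: [-1.0, -0.2, 17.3]
gripper_width: 0.0149
[ 0.48318109 -0.30116007  0.06608846] [-1.03509031 -0.20656349 17.28298801] [0.01217972 0.36726928 0.25360982]
```

```bash
python3 -m crank '0 0 0.01 0 0 0.2 1; 0 0 0.01 0 0 0.25 0.6; 0 0 0.01 0 0 0.25 0.6; 0 0 0.01 0 0 0.25 0.6; 0 0 0.01 0 0 0.25 0.6' 30
python3 -m crank '0 0 0 0 0 0 0.6; 0 0 0 0 0 2 0.6; 0 0 0 0 0 5 0.6; 0 0 0 0 0 9 0.6; 0 0 0 0 0 13 0.6'
python3 -m crank '0 0 0 -2.5 -2.5 0 0.6; 0 0 0 -5 -5 0 0.6; 0 0 0 -7.5 -7.5 0 0.6; 0 0 0 -10 -10 0 0.6; 0 0 0 -12.5 -12.5 0 0.6'
python3 -m crank '0 0 0 -2.5 -2.5 0 0.6; 0 0 0 -5 -5 0 0.6; 0 0 0 -5 -5 0 0.6; 0 0 0 -5 -5 0 0.6'
python3 - <<'E'
from h import *
for c,(x,y) in(('side',(333,195)),('top',(331,220))):
    im=vision.capture(c)[:,:,::-1];cv2.imwrite(f'pics/{c}6.png',im)
    im=im[y-45:y+45,x-60:x+60];im=np.clip(255*(im/200.)**.5,0,255).astype(np.uint8)
    cv2.imwrite(f'pics/{c}6z.png',cv2.resize(im,None,fx=6,fy=6,interpolation=cv2.INTER_CUBIC))
E
```

```text
time_s: 6.33
tcp_pos: [0.482, -0.2997, 0.0652]
eef_rot: [[-0.927, -0.375, -0.002], [-0.375, 0.927, 0.003], [0.001, 0.003, -1.0]]
force: [0.6, 0.0, -0.9]
gripper_width: 0.0356
time_s: 6.75
tcp_pos: [0.4819, -0.3002, 0.1965]
eef_rot: [[-0.927, -0.375, -0.003], [-0.375, 0.927, 0.002], [0.002, 0.003, -1.0]]
force: [0.9, -0.6, -0.7]
gripper_width: 0.0373
time_s: 7.17
tcp_pos: [0.3565, -0.4264, 0.196]
eef_rot: [[-0.927, -0.376, -0.0], [-0.376, 0.927, 0.001], [-0.0, 0.001, -1.0]]
force: [1.3, 0.1, 0.9]
gripper_width: 0.0375
time_s: 7.5
tcp_pos: [0.305, -0.4775, 0.196]
eef_rot: [[-0.929, -0.369, -0.001], [-0.369, 0.929, 0.0], [0.001, 0.001, -1.0]]
force: [0.7, -0.2, -0.3]
gripper_width: 0.0369
```

View pics/side6z.png

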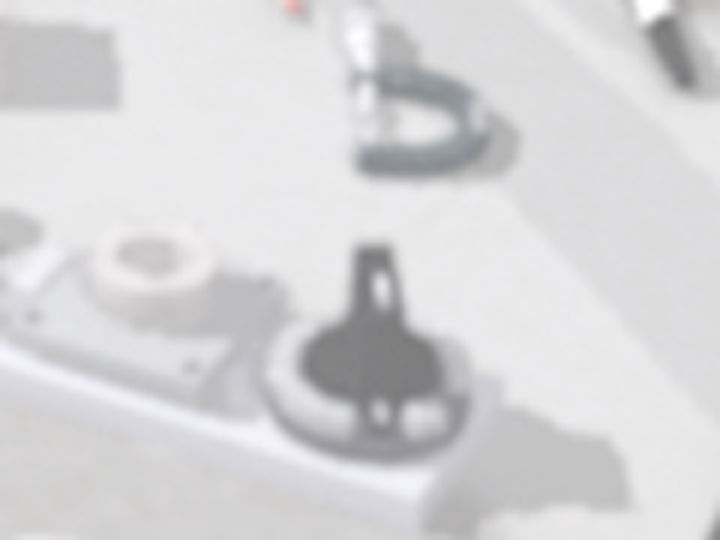

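View pics/top6z.png

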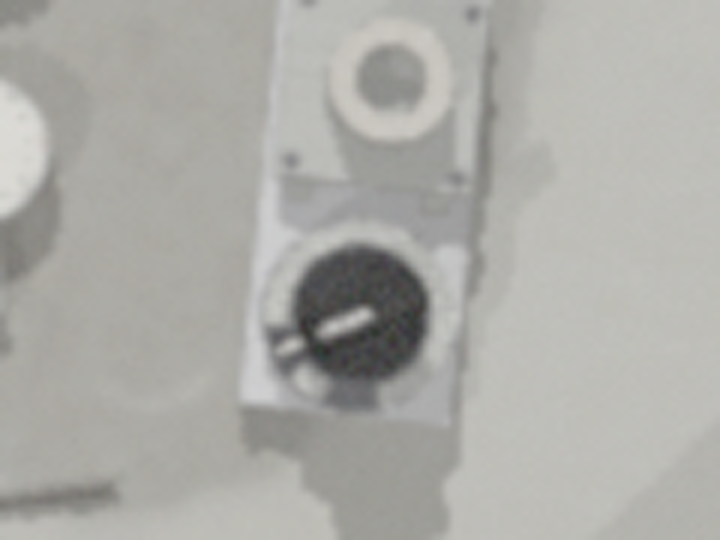

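View pics/top6.png

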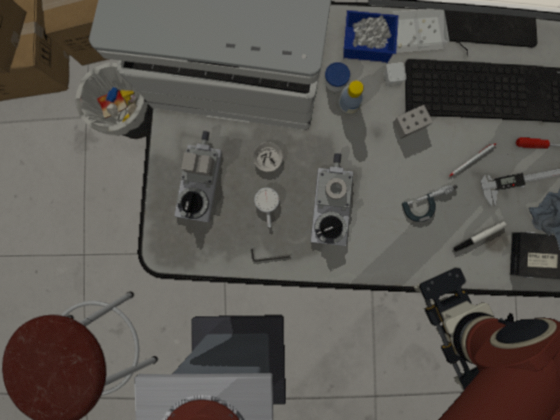

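The knob is down, with its pointer in the second notch at (288,347) in the top zoom. The ring and the other stage look unchanged, and the arm is clear.

```bash
python3 -c "
from station import workorder
print(workorder.sign_off())"
```

```text
the job is handed in; nothing more can be done
None
```

I locked the stage with the ring gauge and handed the job in; the sign-off gives no verdict. I gripped the black knob, lifted it about 13.5 mm and turned it clockwise to its stop. I then pushed it back down, let go and moved the arm clear. The clock read about 7.6 s.

Last checks:
- **Turn:** the torque about the vertical axis rose to about 0.5 N m at the stop. The white line on the knob now lies about 60° clockwise of where it started, judged by eye from the picture.
- **Seating:** the gripper ended at the height it had when it first gripped the knob in its notch, within about 0.2 mm. It held there under 17 N of downward push. Both cameras show the knob low, with its pointer in the second notch.
- **Other parts:** the ring gauge, the vee block and the other stage's knob look unmoved in the final top picture. I compared these by eye and did not measure them.
- **Forces:** the largest outside force I read was about 17 N, well under the limits.

The two cameras disagreed on the knob's position by about 2 mm, which is within the stated calibration error. The grip settled on the bar with only about 3 N sideways. No check failed.

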